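Open the guarded outlet of a twin bun filler

TASK

On the bun filler, flip the cam lever all the way over towards the machine's front edge to free the pale plastic sliding guard, slide the guard fully across so that it covers the other outlet instead, then unscrew the cap that the guard was covering: nobody knows whether its thread is right- or left-handed, so try it both ways. Lift that cap well clear of its outlet, a hand's breadth (about 10 cm), and finish while still holding it there in the gripper, keeping still: do not put it down. Leave the other cap screwed on, the lever flipped, and the things standing around undisturbed.

Things in the scene. Friction and masses are not known exactly. Their poses are not given: they have to be found in the camera images.
- filler: twin bun filler, a fixed low aluminium machine 215 mm deep (x), 290 mm wide (y), flat deck 60 mm above the table; origin on the table below the middle of the two outlets; x points from its front edge (lever, robot side) to its back, y along the outlets (at y = +75 and -75 mm, x = 0), z up. Rails along y, 12 mm high, at x = -55 to -41 and 41 to 55 mm
- lever (a joint): cam lever angle about a level axis along the filler's y. 0 = locked: stem leans 0.3 rad from upright over the deck (to the filler's +x), nose across the guard's way. Grows to 1.3 = freed: stem leans 1.0 rad towards the filler's -x, its front edge. Starts at 0 to 0.08. Friction 0.12 N m (about 2 to 3 N at the stem); stays where left. Nose clears the guard above about 0.6; flip it all the way
- lever_knob (a point): centre of the 18 mm black ball at the free end of the lever, 68 mm from the lever's axis; the stem below it is a 10 mm round bar
- lever_axis (a point): point on the lever's axis straight below the stem's plane of swing, fixed on the filler at x = -86, y = -5, z = 84 mm
- guard: pale plastic guard, 300 g, a tunnel open to +y and -y: 80 mm long (y), 71 mm wide, top plate 122 mm above the table; origin at its underside's centre, at deck height. Captive in the rails, it slides only along the filler's y on slippery feet (under 2 N), from y = about +75 mm over the outlet there to y = -85 mm (end blocks); -75 mm is centred on the other outlet. It passes over caps without touching
- guard_handle (a point): centre of the guard's grey handle, an upright fin on top of the guard: 12 mm thick along y, 44 mm long along x, 26 mm high, its top 148 mm above the table
- cap_p: one of two look-alike white ribbed round caps, 52 mm wide, 34 mm high, 60 g, on outlet_p; origin at the centre of its underside (66 mm above the table when screwed on, flat top at 100 mm), z up. Turns easily between its stops; has 2 mm of vertical play while screwed on. One of the caps has a right-hand, the other a left-hand thread; which is which cannot be seen, only found by trying
- cap_q: one of two look-alike white ribbed round caps, 52 mm wide, 34 mm high, 60 g, on outlet_q; origin at the centre of its underside (66 mm above the table when screwed on, flat top at 100 mm), z up. Turns easily between its stops; has 2 mm of vertical play while screwed on. One of the caps has a right-hand, the other a left-hand thread; which is which cannot be seen, only found by trying
- outlet_p: fixed steel neck, 40 mm over the thread, 34 mm high, under cap_p; origin on its axis at deck height, at y = +75 or -75 mm of the filler (varies). Quick thread: turned its loosening way (counter-clockwise from above if right-handed) the cap is free after about 45 to 52 degrees, lifts straight off, and meets a stop at about 67 to 74; the other way it meets a hard stop within 12 degrees
- outlet_q: fixed steel neck, 40 mm over the thread, 34 mm high, under cap_q; origin on its axis at deck height, at y = +75 or -75 mm of the filler (varies). Quick thread: turned its loosening way (counter-clockwise from above if right-handed) the cap is free after about 45 to 52 degrees, lifts straight off, and meets a stop at about 67 to 74; the other way it meets a hard stop within 12 degrees
- nozzle: bystander: steel conical piping nozzle, 30 mm wide, 42 mm high, standing on the filler's deck behind the back rail; origin at its underside
- jar: bystander: jam jar, 66 mm wide, 100 mm high, standing beside the filler on its +y side; origin at its underside
- spatula: bystander: spatula lying beside the filler on its -y side; origin at its underside
- bowl: bystander: steel mixing bowl, 220 mm wide, 90 mm high; origin at its underside
- bun_a: bystander: bun, 92 mm wide, 52 mm high, on the wire rack; origin at its underside
- bun_b: bystander: another such bun on the rack

How it is judged:
By the outcome, as a careful person would: the job done as asked, in the order asked, and still so for the second after the job is handed in, while the arm keeps its last pose, push and grip.
It also fails if it takes over 64 s, if anything falls off the work surface, if the arm or the gripper's body presses on something with over 40 N, if the wrist force passes 120 N, or if a joint passes its speed limit or range.

ROBOT

A 7-joint arm with a two-finger parallel gripper is mounted at the origin on the work surface. World frame = base frame: x ahead of the robot, y to its left, z up, the work surface at z = 0. Lengths are in m, angles in rad, forces in N, time in s.
With the tool pointing down it reaches from about 0.4 to 0.85 m from the base axis. Payload 10.4 kg.
Tool frame: the origin (TCP) lies midway between the tips of the shut fingers; the grasp point (between the pads) lies 19 mm behind it; z points along the fingers, y is the line along which they close (so a half turn about z gives the same grasp; the last joint's range is limited). The gripper opens to 87 mm and grips with 3 to 60 N. Pads are 19 mm wide; open, the fingers measure 117 mm over their backs; the gripper's body (75 mm by 190 mm) begins 51 mm behind the grasp point.
Start: joints at [-1.26, 0.332, -0.065, 1.46, 0.022, 1.35, -0.088], TCP at [0.205, 0.591, 0.223] pointing down, gripper open.
Joint ranges: [-2.6, 2.6], [-0.5, 2.12], [-1.47, 1.34], [0.16, 2.42], [-1.27, 4.41], [0.06, 2.06], [-2.6, 2.6]. Speed limits (rad/s): [2.22, 2.22, 2.79, 2.79, 3.14, 3.14, 3.14].

INTERFACE

Orientations are given as a unit quaternion [x, y, z, w].
In Python, from bench import r gives the robot as it stands.
- The arm moves only by the tool arm_command, never from a script. Its arguments are lists of equal length, an entry for each row: "xyz": the shift along the world's x, y, z in m, a list of three; "rot": the turn, a rotation vector about the world's x, y, z in rad, a list of three. In form: {"xyz": [[tx, ty, tz], ...], "rot": [[ax, ay, az], ...]}. A call has 1 to 20 rows; each row is the pose to reach, as a shift and turn from the pose commanded when the call began; what a row does not reach only later rows make up. A row lasts 1/12 s, in which the tool goes at most 41.7 mm and 7.16 degrees, less where a joint would pass 70% of its speed; a pose out of reach is approached as far as the arm can. A call with a gripper value outside its range is refused whole. "grip" is the opening, from 0 (shut) to 1 (fully open), set as the call begins (left out, the last holds). The fingers move at their own pace and stop on an object; "squeeze" is the grip in N (left out, the last holds). Time passes only in rows, so rows that repeat a pose let the fingers close. It gives the time, the measured TCP pose, the force, the opening and the grip force at its end, in the units of the state.
- r.read_state(): the state, without advancing time (a new reading comes with each control period).
- r.camera(name): name is "scene" or "side" or "wrist"; returns the picture (400x640x3 uint8, red, green, blue); there is no depth.
- r.camera_model(name): a dict with "fx", "fy", "cx", "cy" (pixels), "T" (4x4, takes a point from camera to world coordinates). Camera axes: x right, y up, looking along -z (the intrinsics and any distortion apply to the point x, -y, -z); pixel columns grow to the right and rows downward; lengths in m; the calibration is good to about 2 mm. A picture is of the moment at which its call begins: read the wrist's pose just before it. camera_model takes no time and is no camera call; for the wrist camera it gives the pose at the moment of the call.
- r.close_job(): hands the job in; it is judged then, once.
Trained networks look in the newest picture that a camera, given by its name, has taken for a name from the list of things; names that differ only in an ending like _2 or _b are one class to them, and where a whole thing is asked for, a point or a joint stands for the part that bears it (a point fixed in the world has none). Each returns a list of dicts, best first, with "conf" (0 to 1); they miss things now and then, are a little off and sometimes report something else, mostly with a low value. They report only what shows in the picture. A call takes as long as a camera call.
- r.look_for(label, camera): "at" ([x, y, z] in m, in the coordinates of the camera as it stood for that picture, good to about 4 mm: the middle of the surface that is visible of it).
- r.spot_point(label, camera): "at" ([x, y, z] in m, in the coordinates of the camera as it stood for that picture, good to about 4 mm: a listed point, or the origin of a listed thing).
The state is a dict: "time": time; "joint_positions": joint angles; "joint_vel": joint speeds; "joint_torque": joint torques, N m; "ee_pos": TCP position; "eef_rot": TCP orientation; "ft_force": force on the tool from outside, world axes, zero at the start; "torque": the same for the moment, N m; "width": finger opening in m; "grip_force": force on a finger pad.
Only numpy, scipy, OpenCV 4.12 (cv2) and the standard library are available. Lean on these libraries where they do the work, as an engineer would, in place of code of your own. Each camera call takes 0.05 s, during which the arm holds its last target. There are 200 camera calls.

## Working session

There is one attempt and no reset: what is moved stays moved. The work goes in short steps, Python scripts to look and compute and a tool call to move; the robot and the scene stay as the last step left them, time stands still between calls to the robot, and variables do not carry over. Pictures are saved under pics/ and viewed, at most 10 in all, crops included, and the job is handed in when it is done.

Besides the shell and the picture viewer there is one more tool, called after "Request:" as name(argument=value, ...) on one line, values as JSON. arm_command: Moves the arm, as the interface text tells. Its arguments: {"type":"object","properties":{"xyz":{"type":"array"},"rot":{"type":"array"},"grip":{"type":"number"},"squeeze":{"type":"number"}},"required":["xyz","rot"]}

```bash
mkdir -p pics; cat > h.py <<'E'
from bench import r
import numpy as np, cv2
def W(cam,at):
    T=np.array(r.camera_model(cam)["T"]); return (T@np.r_[at,1])[:3]
def snap(cam,fn): 
    im=np.array(r.camera(cam)); cv2.imwrite("pics/"+fn,im[:,:,::-1]); return im
def spots(cam,names,f="spot_point"):
    for n in names:
        for d in getattr(r,f)(n,cam)[:2]:
            print(cam,f,n,round(d["conf"],2),W(cam,d["at"]).round(4))
E
python3 - <<'E'
from h import *
s=r.read_state(); print(s)
for c in("scene","side"):
    snap(c,c+"0.png"); spots(c,["filler","lever_knob","lever_axis","guard","guard_handle","cap_p","outlet_p","jar","nozzle"])
a=cv2.imread("pics/scene0.png");b=cv2.imread("pics/side0.png")
cv2.imwrite("pics/both.png",cv2.resize(np.vstack([a,b]),(480,600)))
E
```

```text
{'time': 0.0, 'joint_positions': array([-1.25960809,  0.33289079, -0.06470469,  1.46094391,  0.02160077,
        1.34989263, -0.08851528]), 'joint_vel': array([ 0.00153491, -0.00065052,  0.00162982,  0.00040935, -0.00073626,
       -0.00090664, -0.00094791]), 'joint_torque': array([-1.56450747e-04, -6.23255324e+01,  2.47121870e-02, -3.89897096e+01,
       -6.12785085e-02,  3.99994024e-02,  1.55852977e-04]), 'ee_pos': array([0.20464145, 0.59013748, 0.2217409 ]), 'eef_rot': array([ 1.66115275e-01,  9.86106078e-01, -7.14255664e-04, -8.71071959e-05]), 'ft_force': array([ 0.13361474, -0.36612181,  0.4430631 ]), 'torque': array([ 0.03697157, -0.03248419, -0.04168846]), 'grip_force': 0.0, 'width': 0.08720118310198618}
scene spot_point filler 0.83 [ 0.6035  0.0645 -0.0014]
scene spot_point filler 0.58 [ 0.5941 -0.5812  0.0256]
scene spot_point lever_knob 0.6 [0.5399 0.0421 0.1561]
scene spot_point lever_axis 0.74 [0.5267 0.0435 0.085 ]
scene spot_point guard 0.95 [0.5821 0.1406 0.0637]
scene spot_point guard_handle 0.88 [0.589  0.143  0.1376]
scene spot_point jar 0.75 [0.5331 0.3018 0.0026]
scene spot_point jar 0.23 [0.589  0.1395 0.1374]
scene spot_point nozzle 0.66 [ 0.6301 -0.1708 -0.001 ]
scene spot_point nozzle 0.6 [0.6926 0.0291 0.0609]
side spot_point filler 0.72 [ 0.6041  0.0622 -0.0022]
side spot_point lever_knob 0.68 [0.5397 0.0433 0.151 ]
side spot_point lever_axis 0.73 [0.5214 0.041  0.0852]
side spot_point guard 0.76 [0.5869 0.1429 0.0618]
side spot_point guard_handle 0.84 [0.5886 0.1389 0.134 ]
side spot_point cap_p 0.5 [ 0.6187 -0.0109  0.069 ]
side spot_point cap_p 0.46 [0.5825 0.1348 0.0667]
side spot_point jar 0.98 [5.284e-01 3.009e-01 1.000e-04]
side spot_point jar 0.73 [ 0.6199 -0.0102  0.0694]
side spot_point nozzle 0.54 [0.7023 0.0271 0.0636]
```

View pics/scene0.png

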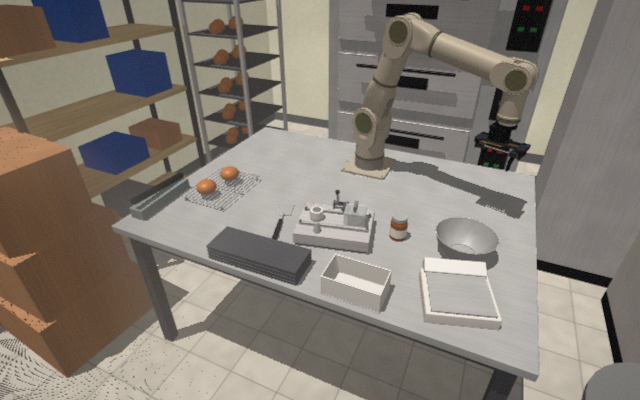

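View pics/side0.png

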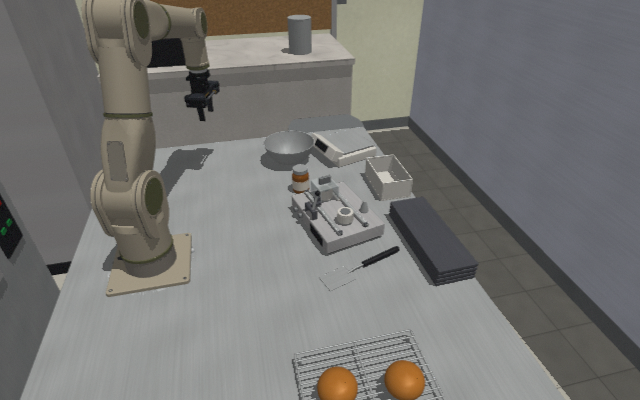

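The two views agree. The filler is at about (0.603, 0.064) with yaw of about +0.22. The guard is on the +y outlet (scene pixel 357,215) and the lever knob is upright at about (337,193). The open cap is at about (317,213), and the jar is clear on the +y side. I'll move above the filler for a closer look.

Request:
arm_command(xyz=[[0.03, -0.03, 0.03], [0.345, -0.53, 0.11], [0.345, -0.53, 0.11], [0.345, -0.53, 0.11], [0.345, -0.53, 0.11], [0.345, -0.53, 0.11], [0.345, -0.53, 0.11], [0.345, -0.53, 0.11], [0.345, -0.53, 0.11], [0.345, -0.53, 0.11], [0.345, -0.53, 0.11], [0.345, -0.53, 0.11], [0.345, -0.53, 0.11], [0.345, -0.53, 0.11], [0.345, -0.53, 0.11], [0.345, -0.53, 0.11], [0.345, -0.53, 0.11], [0.345, -0.53, 0.11], [0.345, -0.53, 0.11], [0.345, -0.53, 0.11]], rot=[[0, 0, 0.05], [0, 0, 0.55], [0, 0, 0.55], [0, 0, 0.55], [0, 0, 0.55], [0, 0, 0.55], [0, 0, 0.55], [0, 0, 0.55], [0, 0, 0.55], [0, 0, 0.55], [0, 0, 0.55], [0, 0, 0.55], [0, 0, 0.55], [0, 0, 0.55], [0, 0, 0.55], [0, 0, 0.55], [0, 0, 0.55], [0, 0, 0.55], [0, 0, 0.55], [0, 0, 0.55]], grip=0)

```text
time: 2.67
ee_pos: [0.5493, 0.062, 0.3324]
eef_rot: [-0.109, 0.994, 0.0, -0.0]
ft_force: [-0.5, 0.1, 0.1]
width: 0.0002
grip_force: 0.0
```

```bash
python3 - <<'E'
from h import *
print(r.read_state()["joint_positions"].round(2))
snap("wrist","w1.png")
spots("wrist",["filler","lever_knob","lever_axis","guard","guard_handle","cap_p","outlet_p","jar","nozzle"])
E
```

```text
[-0.54  0.13  0.39  1.49 -0.05  1.53  1.64]
wrist spot_point filler 0.65 [0.6075 0.0602 0.0027]
wrist spot_point lever_knob 0.84 [0.5405 0.0451 0.1461]
wrist spot_point lever_knob 0.47 [0.5221 0.0342 0.0827]
wrist spot_point lever_axis 0.91 [0.5212 0.0357 0.0855]
wrist spot_point guard 0.85 [0.589  0.1382 0.0588]
wrist spot_point guard_handle 0.84 [0.5862 0.1411 0.1333]
wrist spot_point cap_p 0.83 [ 0.6195 -0.0108  0.068 ]
wrist spot_point cap_p 0.2 [0.5401 0.0421 0.15  ]
wrist spot_point jar 0.93 [ 0.531   0.2986 -0.0011]
wrist spot_point nozzle 0.46 [0.6971 0.0271 0.0623]
```

View pics/w1.png

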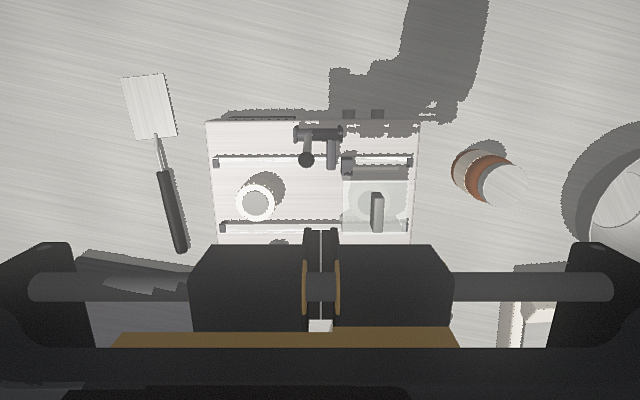

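The wrist picture shows the lever knob at (306,159), its nose at about (331,150), the guard fin at (377,212) and the open cap at (256,202). All of these match the estimate of yaw 0.21 and centre (0.6037, 0.0625). Next I'll lower the shut fingers behind the knob and push it towards the front.

Request:
arm_command(xyz=[[0.019, -0.015, 0], [0.019, -0.015, -0.04], [0.019, -0.015, -0.08], [0.019, -0.015, -0.12], [0.019, -0.015, -0.16], [0.019, -0.015, -0.19], [0.019, -0.015, -0.21], [0.019, -0.015, -0.21], [0.009, -0.017, -0.21], [-0.001, -0.019, -0.21], [-0.011, -0.021, -0.21], [-0.021, -0.0235, -0.21], [-0.031, -0.0255, -0.21], [-0.041, -0.0275, -0.21], [-0.051, -0.03, -0.21], [-0.057, -0.031, -0.21], [-0.057, -0.031, -0.21]], rot=[[0, 0, 0], [0, 0, 0], [0, 0, 0], [0, 0, 0], [0, 0, 0], [0, 0, 0], [0, 0, 0], [0, 0, 0], [0, 0, 0], [0, 0, 0], [0, 0, 0], [0, 0, 0], [0, 0, 0], [0, 0, 0], [0, 0, 0], [0, 0, 0], [0, 0, 0]])

```text
time: 4.58
ee_pos: [0.4918, 0.0292, 0.1231]
eef_rot: [-0.108, 0.994, 0.0, -0.0]
ft_force: [0.6, -0.1, 1.7]
width: -0.0002
grip_force: 0.6
```

```bash
python3 - <<'E'
from h import *
for c in("scene","side","wrist"):
    snap(c,c+"2.png"); spots(c,["lever_knob"])
a=cv2.imread("pics/wrist2.png")[60:300,200:460];b=cv2.imread("pics/side2.png")[150:270,260:410]
cv2.imwrite("pics/c2.png",np.hstack([cv2.resize(a,(390,360)),cv2.resize(b,(400,360))]))
E
```

```text
scene spot_point lever_knob 0.44 [0.4706 0.0273 0.1296]
side spot_point lever_knob 0.43 [0.4682 0.0268 0.1289]
wrist spot_point lever_knob 0.8 [0.4705 0.0269 0.1262]
```

View pics/c2.png

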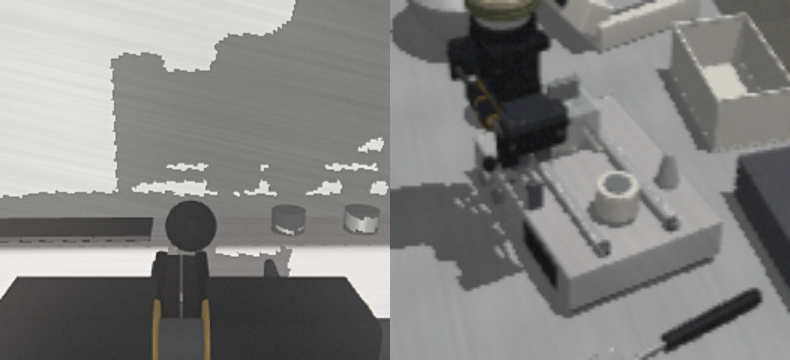

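The knob (wrist crop 190,225) leans at about 0.87 of the 1.0 rad, so a little more pushing is needed.

Request:
arm_command(xyz=[[-0.004, -0.001, -0.002], [-0.008, -0.0017, -0.004], [-0.011, -0.0023, -0.005], [-0.011, -0.0023, -0.005]], rot=[[0, 0, 0], [0, 0, 0], [0, 0, 0], [0, 0, 0]])

```text
time: 5.22
ee_pos: [0.4849, 0.0278, 0.1191]
eef_rot: [-0.108, 0.994, 0.0, 0.004]
ft_force: [11.9, 2.1, 2.0]
width: 0.0008
grip_force: 5.7
```

Request:
arm_command(xyz=[[0.01, 0.002, 0.0], [0.015, 0.003, 0.04], [0.015, 0.003, 0.08], [0.035, 0.03, 0.1], [0.065, 0.06, 0.1], [0.09, 0.09, 0.1], [0.105, 0.113, 0.1], [0.105, 0.113, 0.1], [0.105, 0.113, 0.07], [0.105, 0.113, 0.04], [0.105, 0.113, 0.02], [0.105, 0.113, 0.01], [0.105, 0.113, 0.01]], rot=[[0, 0, 0], [0, 0, 0], [0, 0, 0], [0, 0, 0], [0, 0, 0], [0, 0, 0], [0, 0, 0], [0, 0, 0], [0, 0, 0], [0, 0, 0], [0, 0, 0], [0, 0, 0], [0, 0, 0]], grip=0.6)

```text
time: 6.3
ee_pos: [0.585, 0.1395, 0.1248]
eef_rot: [-0.108, 0.994, -0.001, -0.003]
ft_force: [-0.5, 0.9, -0.2]
width: 0.0522
grip_force: 0.0
```

Request:
arm_command(xyz=[[0, 0, 0], [0, 0, 0], [0, 0, 0], [0, 0, 0], [0, 0, 0], [0, 0, 0]], rot=[[0, 0, 0], [0, 0, 0], [0, 0, 0], [0, 0, 0], [0, 0, 0], [0, 0, 0]], grip=0, squeeze=8)

```text
time: 6.8
ee_pos: [0.587, 0.1403, 0.1281]
eef_rot: [-0.108, 0.994, 0.0, 0.0]
ft_force: [-0.7, -1.0, -0.6]
width: 0.0201
grip_force: 0.0
```

```bash
python3 - <<'E'
from h import *
for c in("scene","side"):
    snap(c,c+"3.png"); spots(c,["lever_knob","guard_handle","guard"])
E
```

```text
scene spot_point lever_knob 0.55 [0.4684 0.0278 0.125 ]
scene spot_point lever_knob 0.46 [0.6949 0.028  0.0596]
scene spot_point guard_handle 0.87 [0.5894 0.1423 0.1384]
scene spot_point guard 0.64 [0.5844 0.1398 0.063 ]
side spot_point lever_knob 0.7 [0.4651 0.0245 0.1221]
side spot_point guard_handle 0.6 [0.588  0.1391 0.1328]
side spot_point guard 0.7 [0.5883 0.1429 0.0631]
```

Request:
arm_command(xyz=[[0, 0, 0], [0, 0, 0], [0, 0, 0], [0, 0, 0], [0.0021, -0.0098, 0], [0.0042, -0.0196, 0], [0.0062, -0.0293, 0], [0.0083, -0.0391, 0], [0.0104, -0.0489, 0], [0.0125, -0.0587, 0], [0.0146, -0.0685, 0], [0.0166, -0.0782, 0], [0.0187, -0.088, 0], [0.0208, -0.0978, 0], [0.0208, -0.0978, 0]], rot=[[0, 0, 0], [0, 0, 0], [0, 0, 0], [0, 0, 0], [0, 0, 0], [0, 0, 0], [0, 0, 0], [0, 0, 0], [0, 0, 0], [0, 0, 0], [0, 0, 0], [0, 0, 0], [0, 0, 0], [0, 0, 0], [0, 0, 0]])

```text
time: 8.45
ee_pos: [0.6083, 0.0388, 0.1278]
eef_rot: [-0.106, 0.994, -0.001, 0.001]
ft_force: [0.8, -2.7, 4.8]
width: 0.0121
grip_force: 8.0
```

Request:
arm_command(xyz=[[0.0021, -0.0098, 0], [0.0042, -0.0196, 0], [0.0062, -0.0293, 0], [0.0083, -0.0391, 0], [0.0104, -0.0489, 0], [0.0114, -0.0538, 0], [0.012, -0.0567, 0], [0.0125, -0.0587, 0], [0.0125, -0.0587, 0]], rot=[[0, 0, 0], [0, 0, 0], [0, 0, 0], [0, 0, 0], [0, 0, 0], [0, 0, 0], [0, 0, 0], [0, 0, 0], [0, 0, 0]])

```text
time: 9.2
ee_pos: [0.6206, -0.0162, 0.1278]
eef_rot: [-0.108, 0.994, 0.0, 0.0]
ft_force: [5.0, 0.0, 4.9]
width: 0.0121
grip_force: 8.0
```

```bash
python3 - <<'E'
from h import *
snap("scene","scene4.png"); spots("scene",["guard_handle","cap_p","guard","lever_knob"])
snap("side","side4.png"); spots("side",["guard_handle","cap_p","guard","lever_knob"])
E
```

```text
scene spot_point guard_handle 0.77 [ 0.6231 -0.0116  0.137 ]
scene spot_point cap_p 0.46 [0.5899 0.1382 0.0703]
scene spot_point guard 0.97 [ 0.6181 -0.0156  0.0598]
scene spot_point guard 0.29 [0.6049 0.0643 0.0016]
scene spot_point lever_knob 0.63 [0.4681 0.0279 0.1258]
side spot_point guard_handle 0.55 [ 0.6224 -0.0186  0.1349]
side spot_point cap_p 0.52 [ 0.6175 -0.0104  0.0679]
side spot_point cap_p 0.49 [0.583  0.1362 0.0672]
side spot_point guard 0.75 [ 6.333e-01 -1.746e-01 -5.000e-04]
side spot_point guard 0.56 [ 0.6201 -0.0174  0.0636]
side spot_point lever_knob 0.51 [0.4639 0.0269 0.117 ]
```

Request:
arm_command(xyz=[[0.0, -0.003, 0], [0.0005, -0.006, 0], [0.0005, -0.006, 0], [0.0005, -0.006, 0]], rot=[[0, 0, 0], [0, 0, 0], [0, 0, 0], [0, 0, 0]])

```text
time: 10.03
ee_pos: [0.621, -0.0209, 0.1279]
eef_rot: [-0.109, 0.994, 0.001, 0.001]
ft_force: [4.2, 4.7, 5.2]
width: 0.0122
grip_force: 8.0
```

Request:
arm_command(xyz=[[0, 0, 0], [0, 0, 0], [0, 0, 0], [0, 0, 0.02], [0, 0, 0.05], [0, 0.03, 0.09], [0, 0.07, 0.12], [0, 0.11, 0.15], [0, 0.15, 0.15], [0, 0.15, 0.15], [0, 0.15, 0.15], [0, 0.15, 0.15]], rot=[[0, 0, 0], [0, 0, 0], [0, 0, 0], [0, 0, 0], [0, 0, 0], [0, 0, 0], [0, 0, 0], [0, 0, 0], [0, 0, 0], [0, 0, 0], [0, 0, 0], [0, 0, 0]], grip=0.85)

```text
time: 11.03
ee_pos: [0.62, 0.1287, 0.2769]
eef_rot: [-0.109, 0.994, -0.0, -0.001]
ft_force: [0.3, -1.7, -0.9]
width: 0.0732
grip_force: 0.0
```

```bash
python3 - <<'E'
from h import *
print(r.read_state()["joint_positions"].round(2))
snap("wrist","w5.png"); spots("wrist",["guard_handle","cap_p","outlet_p","guard","lever_knob"]);spots("wrist",["cap_p"],"look_for")
E
```

```text
[-0.55  0.34  0.36  1.37 -0.12  1.46  1.6 ]
wrist spot_point guard_handle 0.62 [ 0.6195 -0.0232  0.1327]
wrist spot_point cap_p 0.67 [ 0.6184 -0.0135  0.0686]
wrist spot_point cap_p 0.6 [0.5909 0.1323 0.0655]
wrist look_for cap_p 0.77 [0.5889 0.1328 0.1013]
wrist look_for cap_p 0.54 [0.6113 0.0153 0.0845]
```

View pics/w5.png

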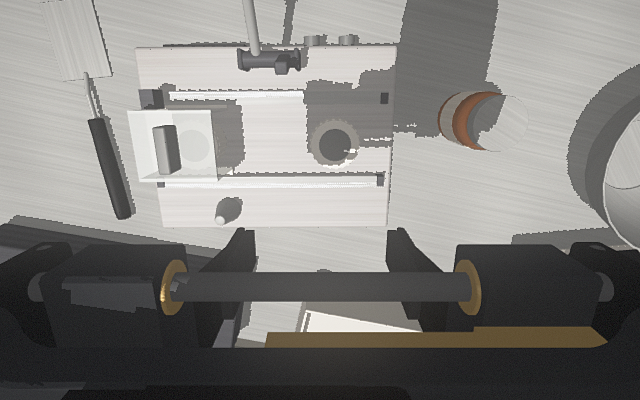

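The guard (pixel 172,146) now covers the other outlet, the lever lies flipped (250,30), and the cap to open is exposed at (334,145), about (0.5885, 0.135). I'll turn the gripper diagonally so it has wrist range both ways, then descend and grip.

Request:
arm_command(xyz=[[-0.01, 0.002, 0], [-0.02, 0.004, 0], [-0.032, 0.007, 0], [-0.032, 0.007, -0.02], [-0.032, 0.007, -0.04], [-0.032, 0.007, -0.06], [-0.032, 0.007, -0.09], [-0.032, 0.007, -0.12], [-0.032, 0.007, -0.15], [-0.032, 0.007, -0.175], [-0.032, 0.007, -0.19], [-0.032, 0.007, -0.198], [-0.032, 0.007, -0.198]], rot=[[0, 0, -0.1], [0, 0, -0.2], [0, 0, -0.3], [0, 0, -0.4], [0, 0, -0.5], [0, 0, -0.6], [0, 0, -0.7], [0, 0, -0.8], [0, 0, -0.8], [0, 0, -0.8], [0, 0, -0.8], [0, 0, -0.8], [0, 0, -0.8]])

```text
time: 12.47
ee_pos: [0.5876, 0.1341, 0.0779]
eef_rot: [0.288, 0.958, -0.001, -0.001]
ft_force: [0.2, -0.7, -0.4]
width: 0.0738
grip_force: 0.0
```

Request:
arm_command(xyz=[[0, 0, 0], [0, 0, 0], [0, 0, 0], [0, 0, 0], [0, 0, 0], [0, 0, 0], [0, 0, 0], [0, 0, 0]], rot=[[0, 0, 0], [0, 0, 0], [0, 0, 0], [0, 0, 0], [0, 0, 0], [0, 0, 0], [0, 0, 0], [0, 0, 0]], grip=0, squeeze=15)

```text
time: 13.13
ee_pos: [0.5892, 0.135, 0.0805]
eef_rot: [0.288, 0.958, 0.001, 0.001]
ft_force: [-0.3, -0.4, 6.1]
width: 0.0513
grip_force: 15.0
```

```bash
python3 - <<'E'
from h import *
s=r.read_state()
for k in("joint_positions","ee_pos","ft_force","torque","width","grip_force"): print(k,np.round(s[k],4))
E
```

```text
joint_positions [-0.6365  0.4209  0.4196  1.7006 -0.1925  1.0593  0.8321]
ee_pos [0.5892 0.135  0.0805]
ft_force [-0.2693 -0.4128  6.0782]
torque [ 0.1009  0.0513 -0.0224]
width 0.0513
grip_force 15.001
```

Gripped at 51 mm. I'll try counter-clockwise first, a small turn while watching the torque.

Request:
arm_command(xyz=[[0, 0, 0], [0, 0, 0], [0, 0, 0], [0, 0, 0], [0, 0, 0], [0, 0, 0], [0, 0, 0]], rot=[[0, 0, 0.08], [0, 0, 0.16], [0, 0, 0.24], [0, 0, 0.32], [0, 0, 0.38], [0, 0, 0.38], [0, 0, 0.38]])

```text
time: 13.72
ee_pos: [0.5898, 0.1359, 0.0803]
eef_rot: [0.102, 0.995, 0.001, 0.001]
ft_force: [4.9, 3.5, -0.4]
width: 0.052
grip_force: 15.0
```

```bash
python3 - <<'E'
from h import *
s=r.read_state()
for k in("joint_positions","ee_pos","ft_force","torque","width","grip_force"): print(k,np.round(s[k],4))
E
```

```text
joint_positions [-0.5809  0.4133  0.3482  1.6971 -0.1595  1.0555  1.1861]
ee_pos [0.5898 0.1359 0.0803]
ft_force [ 4.942   3.4964 -0.4374]
torque [ 0.8621 -0.9719 -0.3308]
width 0.052
grip_force 15.0008
```

A torque of −0.33 N m resists the turn and the opening changed, so the cap has met its stop. Now I'll turn it clockwise.

Request:
arm_command(xyz=[[0, 0, 0], [0, 0, 0], [0, 0, 0], [0, 0, 0], [0, 0, 0], [0, 0, 0], [0, 0, 0], [0, 0, 0], [0, 0, 0]], rot=[[0, 0, -0.08], [0, 0, -0.16], [0, 0, -0.24], [0, 0, -0.32], [0, 0, -0.4], [0, 0, -0.48], [0, 0, -0.56], [0, 0, -0.56], [0, 0, -0.56]])

```text
time: 14.47
ee_pos: [0.5891, 0.1346, 0.0802]
eef_rot: [0.372, 0.928, 0.0, 0.001]
ft_force: [0.0, -1.1, 5.7]
width: 0.052
grip_force: 15.0
```

```bash
python3 - <<'E'
from h import *
s=r.read_state()
for k in("joint_positions","ee_pos","ft_force","torque","width","grip_force"): print(k,np.round(s[k],4))
E
```

```text
joint_positions [-0.6625  0.4258  0.4533  1.7024 -0.2085  1.0603  0.6671]
ee_pos [0.5891 0.1346 0.0802]
ft_force [ 0.0144 -1.1252  5.7084]
torque [-0.2533  0.0092 -0.0077]
width 0.052
grip_force 15.0023
```

It turns freely clockwise (torque about 0), so it is a left-hand thread. I'll continue and then lift gently.

Request:
arm_command(xyz=[[0, 0, 0], [0, 0, 0], [0, 0, 0], [0, 0, 0], [0, 0, 0], [0, 0, 0], [0, 0, 0], [0, 0, 0], [0, 0, 0], [0, 0, 0], [0, 0, 0.003], [0, 0, 0.005], [0, 0, 0.005]], rot=[[0, 0, -0.08], [0, 0, -0.16], [0, 0, -0.24], [0, 0, -0.32], [0, 0, -0.4], [0, 0, -0.48], [0, 0, -0.56], [0, 0, -0.62], [0, 0, -0.62], [0, 0, -0.62], [0, 0, -0.62], [0, 0, -0.62], [0, 0, -0.62]])

```text
time: 15.55
ee_pos: [0.5884, 0.1348, 0.0847]
eef_rot: [0.637, 0.771, -0.0, -0.0]
ft_force: [-0.0, -0.9, -0.1]
width: 0.0516
grip_force: 15.0
```

```bash
python3 - <<'E'
from h import *
s=r.read_state()
for k in("joint_positions","ee_pos","ft_force","torque","width","grip_force"): print(k,np.round(s[k],4))
E
```

```text
joint_positions [-0.7566  0.4408  0.5752  1.704  -0.267   1.076   0.0913]
ee_pos [0.5884 0.1348 0.0847]
ft_force [-0.0075 -0.9087 -0.0592]
torque [-0.1627  0.0955  0.0119]
width 0.0516
grip_force 14.9995
```

Request:
arm_command(xyz=[[0, 0, 0.004], [0, 0, 0.008], [0, 0, 0.012], [0, 0, 0.012]], rot=[[0, 0, 0], [0, 0, 0], [0, 0, 0], [0, 0, 0]])

```text
time: 15.88
ee_pos: [0.5891, 0.1349, 0.0977]
eef_rot: [0.638, 0.77, 0.001, 0.0]
ft_force: [-0.1, 0.3, -0.5]
width: 0.0521
grip_force: 15.0
```

Request:
arm_command(xyz=[[0, 0, 0.01], [0, 0, 0.02], [0, 0, 0.03], [0, 0, 0.045], [0, 0, 0.06], [0, 0, 0.075], [0, 0, 0.09], [0, 0, 0.105], [0, 0, 0.115], [0, 0, 0.115], [0, 0, 0.115], [0, 0, 0.115], [0, 0, 0.115], [0, 0, 0.115]], rot=[[0, 0, 0], [0, 0, 0], [0, 0, 0], [0, 0, 0], [0, 0, 0], [0, 0, 0], [0, 0, 0], [0, 0, 0], [0, 0, 0], [0, 0, 0], [0, 0, 0], [0, 0, 0], [0, 0, 0], [0, 0, 0]], squeeze=20)

```text
time: 17.05
ee_pos: [0.5882, 0.1347, 0.2107]
eef_rot: [0.638, 0.77, -0.001, -0.0]
ft_force: [0.9, 0.3, -0.5]
width: 0.0518
grip_force: 20.0
```

```bash
python3 - <<'E'
from h import *
s=r.read_state(); print(s["ee_pos"].round(4),s["joint_vel"].round(3),s["width"],s["grip_force"])
for c in("scene","side"):
    snap(c,c+"6.png"); spots(c,["guard_handle","cap_p","outlet_p","lever_knob"])
snap("wrist","wrist6.png")
a=cv2.imread("pics/scene6.png")[150:270,260:420];b=cv2.imread("pics/side6.png")[130:260,260:420];c=cv2.imread("pics/wrist6.png")
f=lambda x:cv2.resize(x,(400,300))
cv2.imwrite("pics/c6.png",np.vstack([np.hstack([f(a),f(b)]),np.hstack([f(c),f(c)*0])]))
E
```

```text
[0.5882 0.1347 0.2107] [ 0.003 -0.001  0.001 -0.007  0.     0.002  0.002] 0.051807706515861605 19.999526306055486
scene spot_point guard_handle 0.79 [ 0.6214 -0.0177  0.1361]
scene spot_point cap_p 0.62 [0.5867 0.1357 0.1965]
scene spot_point outlet_p 0.68 [0.5861 0.1377 0.0637]
scene spot_point lever_knob 0.65 [0.4655 0.0267 0.1261]
scene spot_point lever_knob 0.56 [0.5859 0.137  0.1976]
side spot_point guard_handle 0.56 [ 0.6235 -0.0204  0.1348]
side spot_point guard_handle 0.4 [0.5868 0.1374 0.066 ]
side spot_point cap_p 0.76 [0.5859 0.1344 0.2002]
side spot_point cap_p 0.43 [ 0.6169 -0.0111  0.0678]
side spot_point outlet_p 0.72 [0.5847 0.1386 0.0623]
side spot_point outlet_p 0.36 [0.6986 0.0275 0.062 ]
side spot_point lever_knob 0.52 [0.4633 0.0264 0.123 ]
```

View pics/c6.png

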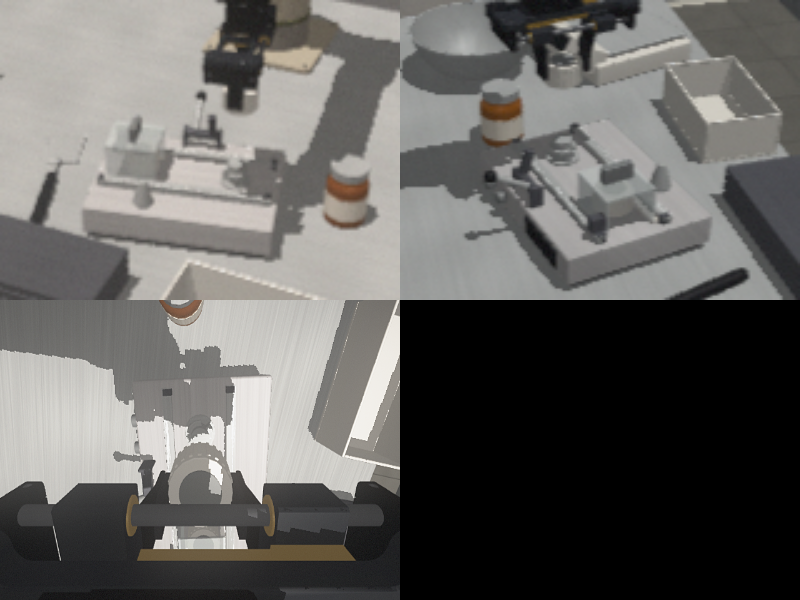

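The cap is in the gripper with its underside at about z = 0.197. That is roughly 130 mm above its seat and 10 cm above the bare neck (side crop 565,150). The guard covers the other cap, the lever is flipped, and the nozzle and jar still stand where they were. Handing in.

```bash
python3 -c "
from bench import r
print(r.close_job())"
```

```text
the job is handed in; nothing more can be done
None
```

The job is handed in: the lever is flipped, the guard slid fully across, and the cap it had covered (left-hand thread) is unscrewed and held still about 10 cm above its outlet.

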